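# Set the bell timer for the setting samples

## Robot

A 6-joint arm with a two-finger parallel gripper is mounted at the origin on a cart in front of the work surface, level with it; the furniture and walls round the work are solid. World frame = base frame: x ahead of the robot, y to its left, z up, the work surface at z = 0. Lengths are in mm, angles in rad, forces in N, time in s.
With the tool pointing down it reaches from about 350 to 975 mm from the base axis. Payload 7.1 kg.
Tool frame: the origin (TCP) lies at the very end of the fingers, on their centre line; the grasp point (between the pads) lies 19 mm behind it; z points along the fingers, y is the direction in which the jaws open and shut (so a half turn about z gives the same grasp; the last joint's range is limited). The gripper opens to 88 mm and grips with 3 to 60 N. Pads are 20 mm wide; open, the fingers measure 115 mm over their backs; the gripper's body (75 mm by 178 mm) begins 61 mm behind the grasp point.
Start: joints at [1.236, 0.423, 1.63, -0, 1.089, -0.019], TCP at [194.079, 594.086, 222.675] pointing down, gripper open.
Joint ranges: [-3, 3], [-0.9, 2.11], [0.09, 2.58], [-1.31, 4.45], [0.11, 2.69], [-2.54, 2.54]. Speed limits (rad/s): [2.39, 2.39, 3.01, 3.14, 3.14, 3.14].

## Interface

Orientations are given as a rotation vector (axis times angle).
In Python, from workcell import ctrl, imaging gives the robot as it stands. The module is installed in compiled form; this text tells all that it offers.
- The arm moves only by the shell command python3 -m pendant 'ROWS'. ROWS is JSON, a list of rows, each an object with "turn": the turn, a rotation vector about the world's x, y, z in rad, a list of three; "dp": the shift along the world's x, y, z in m, a list of three; "claw": the finger opening in m, from 0 to 0.0878. A call has 1 to 8 rows; each row is the pose to reach, as a shift and turn from the pose commanded when the call began; what a row does not reach only later rows make up. A row lasts 1/10 s, in which the tool goes at most 50 mm and 8.59 degrees, less where a joint would pass 70% of its speed; a pose out of reach is approached as far as the arm can. A call with a gripper value outside its range is refused whole. The fingers move at their own pace and stop on an object; the grip force is fixed at half the most. Time passes only in rows, so rows that repeat a pose let the fingers close. It gives the time, the measured TCP pose, the force and the opening at its end, in the units of the state.
- ctrl.get_obs(): the state, without advancing time (a new reading comes with each control period).
- imaging.get_image(name): name is "scene" or "top" or "wrist"; returns a dict with "pixels" (400x640x3 uint8, blue, green, red), "fov_y" (degrees; the focal length in pixels is half the picture's height over the tangent of half this angle, whatever the lens; pixels are square), "cx", "cy" (the principal point, pixels), "xyz" and "rotation" of the camera in the world. Camera axes: x right, y up, looking along -z (the intrinsics and any distortion apply to the point x, -y, -z); pixel columns grow to the right and rows downward; lengths in mm; the calibration is good to about 2 mm. The wrist camera is an equidistant fisheye: a pixel r from the principal point sees the ray r / f radians off the axis. A picture is of the moment at which its call begins. There is no depth.
- ctrl.close_job(): hands the job in, once; it reports no verdict.
The state is a dict: "t": time; "qpos": joint angles; "qvel": joint speeds; "joint_torque": joint torques, N m; "ee_pos": TCP position; "orientation": TCP orientation; "ft_force": force on the tool from outside, world axes, zero at the start; "moment": the same for the moment, N m; "width": finger opening in mm.
Only numpy, scipy, OpenCV 4.12 (cv2) and the standard library are available. Lean on these libraries where they do the work, as an engineer would, in place of code of your own. Each camera call takes 0.05 s, during which the arm holds its last target.

## Task

The biscuits on the tasting tray need ten minutes to set. On the clockwork bell timer, wind the dial clockwise past the last mark until the bell hammer is cocked, then turn it back to ten minutes. Lean on the knob gently while you turn, just enough that it sits home and the timer stays where it stands instead of spinning on its feet, and disturb nothing else.

Things in the scene. Friction and masses are not known exactly. Their poses are not given: they have to be found in the camera images.
- dial_grip (a point): Middle of the timer's knob when pushed home, on the dial axis, 57 mm above the table. Black fluted round knob, 44 mm across, from 44 to 70 mm above the table, on its skirt disc 68 mm across (top at 44 mm). Knob and skirt have end play on the spindle: they may stand 1 to 5 mm higher, unseen by this point. Frame of the case: x to its back, y to its left (to the bell), z up.
- timer: Clockwork bell timer, loose, 0.4 kg: white case 104 x 104 x 38 mm. Origin on the dial axis at the underside; axes as dial_grip. The dial is so stiff (0.14 Nm, 0.2 while cocking) that an unpressed case spins along with it; pushed down with 8 to 15 N through the knob it stands still. The end play takes 1.5 N; once home all is rigid, 1 mm is tens of newtons, and over 30 N on its feet damages it.
- timer_front (a point): Middle of the front edge of the timer case, 52 mm in front of the dial axis, 20 mm above the table; shows whether the case has been turned or dragged.
- timer_feet (a point): Point on the dial axis at the underside of the case, amid its four small rubber feet, which stand about 36 mm from the axis (friction on the table about 0.9).
- bell (a point): Centre of the small brass bell, 36 mm across, on the lower wing at the case's left (42 to 94 mm left of the dial axis; bell and hammer are up to 48 mm above the table). The hammer beside it is a steel rod with a round head.
- timer_dial (a joint): Dial against case, rad: 0 at the zero mark, growing clockwise from above, 0.1745 a minute. The knob's white line points at 16 marks, 0 to 15 minutes, long at 0, 5, 10, 15; zero is 75 degrees left of the case's x axis, the last mark (2.618) 75 degrees right; ten minutes is 1.745, the third long mark. Stop at 2.88. Stays where left. From 2.45 on, a lug on the skirt (knob home) pushes the hammer.
- bell_hammer (a joint): Swing of the bell hammer, rad: 0 with its head at the bell. The lug pushes it away from the bell as the dial passes the last mark, and it stays there when the dial is turned back. Cocked at 0.35 or more, reached with the dial about a quarter of a minute past the last mark (2.66 rad).
- packing_table: The steel packing table on which all stands, its top at z = 0.
- tasting_tray: Small steel tray 195 x 120 mm, 16 mm high, with three biscuits, left of the timer. Origin at the centre of its underside. Leave it alone.
- sample_jar_mid (a point): Middle of a small sample jar with a black lid, 60 mm across, 67 mm high, loose on the table 110 to 140 mm to the right of the dial axis. Leave it alone.
- sprinkle_jar_mid (a point): Middle of a sprinkle shaker, 46 mm across, 95 mm high, loose on the table 110 to 135 mm behind the dial axis. Leave it alone.

How it is judged (in metres and radians):
On the way:
1. the dial is wound past the last mark and the bell hammer is cocked (value of joint timer_dial above 2.64 rad and value of joint bell_hammer above 0.35 rad), for 0.1 s.
At the end, for the whole second after the job is handed in: The dial line points at ten minutes (1.745 rad within 0.12 rad, about two thirds of a minute), the bell hammer is cocked (0.35 rad or more), and the timer stands level and still, its front edge and its knob within 30 mm of where they were (value of joint timer_dial between 1.625 and 1.865 rad and value of joint bell_hammer above 0.35 rad and angle between timer's own z axis and vertical below 0.05 rad and distance of each of timer_front, dial_grip from where it was at the start of the episode below 0.03 m and linear speed of timer below 0.01 m/s); the robot touches nothing.
It fails at once if the timer is pressed on the table with more than 30 N (contact force between timer and packing_table above 30 N).
It fails at once if the timer case is spun round or dragged (front edge more than 40 mm from where it was) (distance of timer_front from where it was at the start of the episode above 0.04 m).
It fails at once if the sample jar, the sprinkle shaker or the tasting tray is disturbed (moved 15 mm) (distance of any of sample_jar_mid, sprinkle_jar_mid, tasting_tray from where it was at the start of the episode above 0.015 m).
It also fails if it takes over 61 s, if anything falls off the work surface, if the arm or the gripper's body presses on something with over 40 N, if the wrist force passes 120 N, or if a joint passes its speed limit or range.

## Working session

There is one attempt and no reset: what is moved stays moved. The work goes in short steps, Python scripts to look and compute and a shell command to move; the robot and the scene stay as the last step left them, time stands still between calls to the robot, and variables do not carry over. Pictures are saved under pics/ and viewed, and the job is handed in when it is done.

```bash
mkdir -p pics; cat > h.py <<'E'
import numpy as np,cv2
from workcell import ctrl,imaging
def save(n,fn):
    d=imaging.get_image(n); cv2.imwrite('pics/'+fn+'.png',d['pixels'])
    np.savez('pics/'+fn+'.npz',**{k:np.array(v) for k,v in d.items()}); return d
def ray(fn,u,v,z):
    d=np.load('pics/'+fn+'.npz'); f=200/np.tan(np.radians(d['fov_y']/2))
    R=d['rotation']; 
    r=R@np.array([(u-d['cx'])/f,-(v-d['cy'])/f,-1]); c=d['xyz']
    return c+r*(z-c[2])/r[2]
def proj(fn,p):
    d=np.load('pics/'+fn+'.npz'); f=200/np.tan(np.radians(d['fov_y']/2))
    q=d['rotation'].T@(np.array(p)-d['xyz']); return d['cx']+f*q[0]/-q[2], d['cy']-f*q[1]/-q[2]
def crop(fn,u0,v0,u1,v1,s,out):
    im=cv2.imread('pics/'+fn+'.png')[v0:v1,u0:u1]; cv2.imwrite('pics/'+out+'.png',cv2.resize(im,None,fx=s,fy=s,interpolation=cv2.INTER_CUBIC))
E
python3 - <<'E'
from h import *
for n in ('scene','top','wrist'):
    d=save(n,n+'0'); print(n,{k:(np.round(v,3).tolist()) for k,v in d.items() if k!='pixels'})
print(ctrl.get_obs())
E
```

```text
scene {'fov_y': 54.226, 'cx': 314.074, 'cy': 204.332, 'xyz': [-210.63, 1019.642, 232.059], 'rotation': [0.484, -1.376, -2.135]}
top {'fov_y': 57.573, 'cx': 321.1, 'cy': 198.248, 'xyz': [383.659, 20.926, 840.697], 'rotation': [0.126, -0.114, -1.566]}
wrist {'fov_y': 65.706, 'cx': 324.448, 'cy': 195.995, 'xyz': [130.227, 614.774, 383.976], 'rotation': [-0.219, -0.157, 1.248]}
{'t': 0.15, 'qpos': array([ 1.23599492e+00,  4.23667687e-01,  1.63046179e+00,  1.13404440e-05,
        1.08858681e+00, -1.90065107e-02]), 'qvel': array([-0.00044845, -0.00225835, -0.0028017 , -0.00112624, -0.00128277,
        0.00028359]), 'joint_torque': array([-1.01453606e-03, -5.44987643e+01, -2.73918539e+01,  6.43657031e-02,
        2.04905804e-02, -6.55951453e-05]), 'ee_pos': array([193.95192557, 593.72150906, 222.0994692 ]), 'orientation': array([-4.93966255e-01, -3.10230466e+00,  1.73455700e-03]), 'ft_force': array([-0.71459473, -0.36297091,  0.49691579]), 'moment': array([-0.01526312, -0.08657396,  0.04826768]), 'width': 87.83986070698208}
```

View pics/scene0.png

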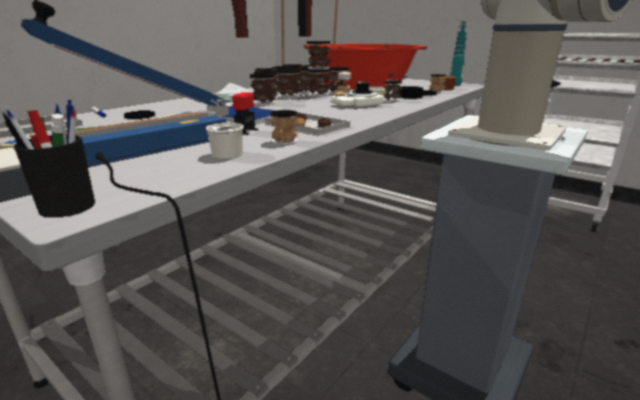

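View pics/top0.png

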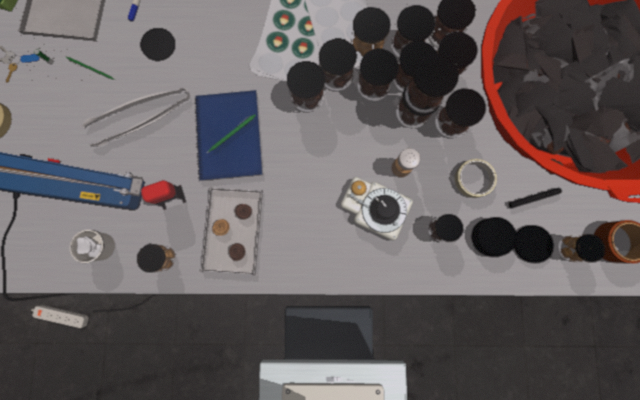

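View pics/wrist0.png

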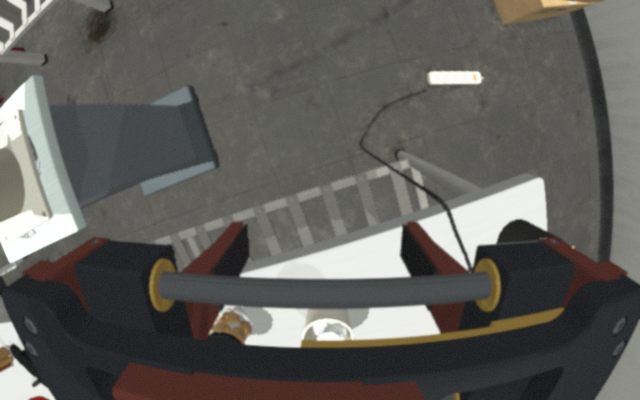

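The top picture shows the timer with its knob near (385,209) and its bell near (359,187). The sprinkle shaker is at (407,160), the sample jar at (447,228) and the tray at (232,231).

```bash
sed -i "s/R=d\['rotation'\]/R=cv2.Rodrigues(d['rotation'])[0]/; s/d\['rotation'\]\.T/cv2.Rodrigues(d['rotation'])[0].T/" h.py
python3 - <<'E'
from h import *
crop('top0',335,140,475,260,5.5,'c0')
for n,u,v,z in (('knob',385,208,70),('bell',359,187,48),('jar',447,228,67),('shaker',408,157,95),('tray',232,231,0)): print(n,ray('top0',u,v,z))
E
```

```text
knob [ 481.38752236 -109.56473316   70.        ]
bell [530.92521788 -56.99414901  48.        ]
jar [ 439.21963078 -240.2178911    67.        ]
shaker [ 586.49500895 -156.37397109   95.        ]
tray [436.35008203 232.73229096   0.        ]
```

View pics/c0.png

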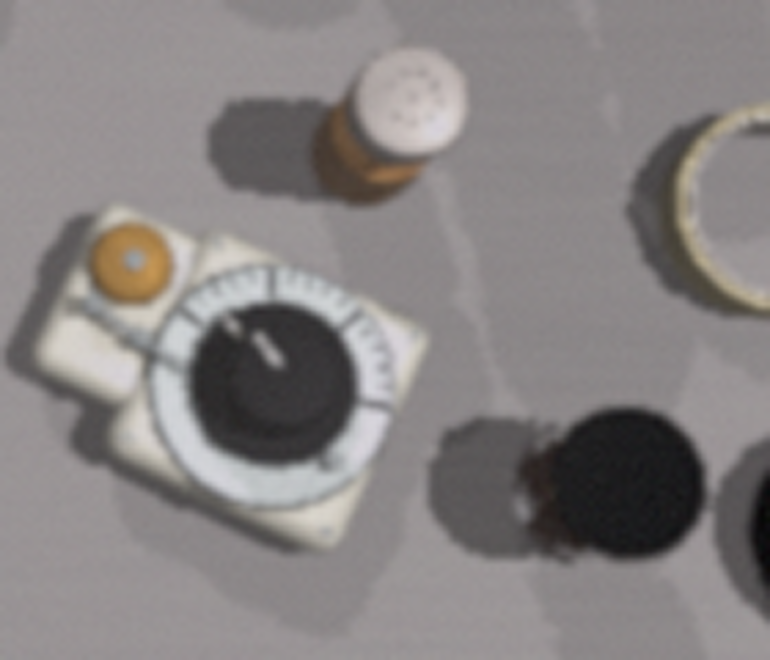

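```bash
cat > ov.py <<'E'
from h import *
import sys
x,y,yaw,dz,fn,out=float(sys.argv[1]),float(sys.argv[2]),float(sys.argv[3]),float(sys.argv[4]),sys.argv[5],sys.argv[6]
u0,v0,u1,v1=345,165,435,255;s=8
im=cv2.resize(cv2.imread(f'pics/{fn}.png')[v0:v1,u0:u1],None,fx=s,fy=s,interpolation=cv2.INTER_CUBIC)
c,sn=np.cos(yaw),np.sin(yaw)
def P(px,py,z):
    u,v=proj(fn,(x+c*px-sn*py,y+sn*px+c*py,z)); return [(u-u0+.5)*s,(v-v0+.5)*s]
def draw(pts,col): cv2.polylines(im,[np.round(pts).astype(np.int32).reshape(-1,1,2)],True,col,1,cv2.LINE_AA)
a=np.linspace(0,2*np.pi,60)
draw([P(22*np.cos(t),22*np.sin(t),70+dz) for t in a],(0,255,255))
draw([P(34*np.cos(t),34*np.sin(t),44+dz) for t in a],(0,255,0))
draw([P(i,j,38) for i,j in((52,52),(-52,52),(-52,-52),(52,-52))],(0,0,255))
draw([P(52,0,38),P(60,0,38)],(255,0,255))
if len(sys.argv)>7:
    for m in map(float,sys.argv[7].split(',')):
        t=np.radians(75)-m; draw([P(8*np.cos(t),8*np.sin(t),70+dz),P(22*np.cos(t),22*np.sin(t),70+dz)],(0,0,255)); draw([P(24*np.cos(t),24*np.sin(t),44+dz),P(46*np.cos(t),46*np.sin(t),44+dz)],(255,0,0))
cv2.imwrite(f'pics/{out}.png',im[:600])
E
python3 ov.py 480 -110 -0.454 3 top0 o1 0.17
python3 - <<'E'
from h import *
from scipy.spatial.transform import Rotation as R
print(R.from_rotvec(ctrl.get_obs()['orientation']).as_matrix().round(3))
E
```

```text
[[-0.951  0.311 -0.   ]
 [ 0.311  0.951 -0.001]
 [ 0.    -0.001 -1.   ]]
```

View pics/o1.png

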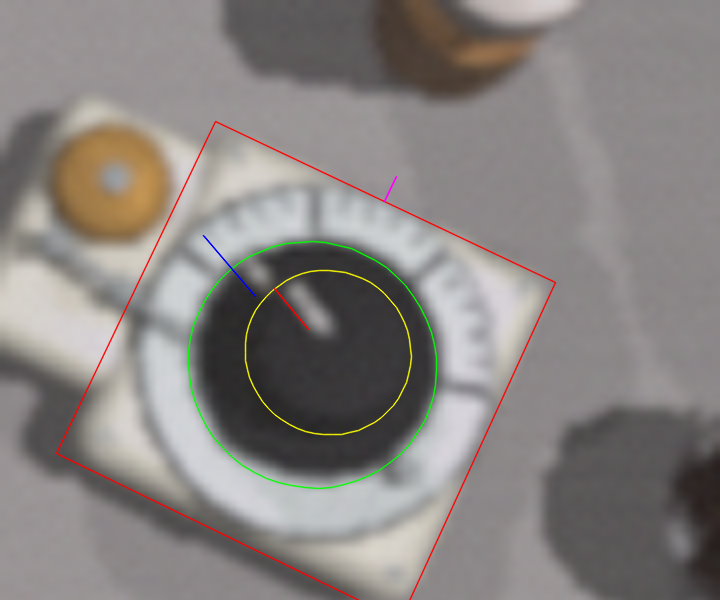

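```bash
python3 ov.py 482.5 -110.5 -0.46 2 top0 o2 0.26,1.745
```

```text
(no output)
```

View pics/o2.png

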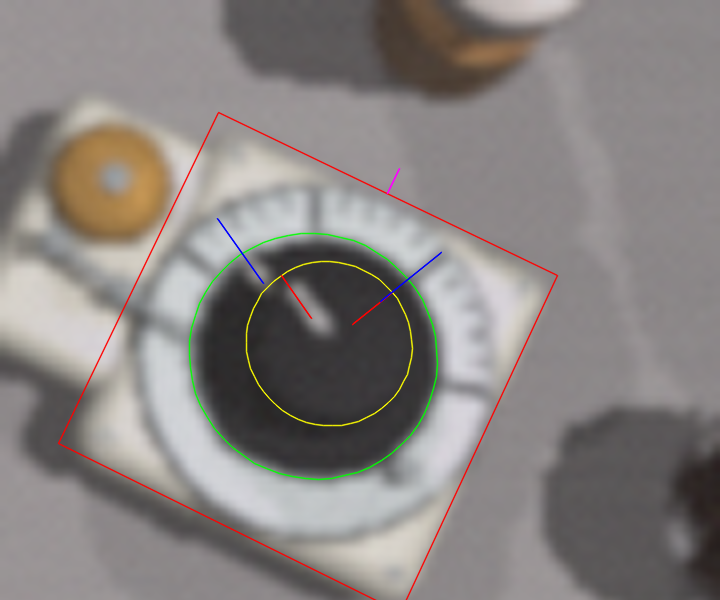

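```bash
python3 -m pendant '[{"dp":[0.018,-0.044,0],"turn":[0,0,0.06],"claw":0.06},{"dp":[0.036,-0.088,0],"turn":[0,0,0.12],"claw":0.06},{"dp":[0.054,-0.132,0],"turn":[0,0,0.18],"claw":0.06},{"dp":[0.072,-0.176,0],"turn":[0,0,0.24],"claw":0.06},{"dp":[0.090,-0.220,0],"turn":[0,0,0.3],"claw":0.06},{"dp":[0.108,-0.264,0],"turn":[0,0,0.36],"claw":0.06},{"dp":[0.126,-0.308,0],"turn":[0,0,0.42],"claw":0.06},{"dp":[0.144,-0.352,0],"turn":[0,0,0.5],"claw":0.06}]'
python3 -m pendant '[{"dp":[0.018,-0.044,0],"turn":[0,0,0],"claw":0.06},{"dp":[0.036,-0.088,0],"turn":[0,0,0],"claw":0.06},{"dp":[0.054,-0.132,0],"turn":[0,0,0],"claw":0.06},{"dp":[0.072,-0.176,0],"turn":[0,0,0],"claw":0.06},{"dp":[0.090,-0.220,0],"turn":[0,0,0],"claw":0.06},{"dp":[0.108,-0.264,0],"turn":[0,0,0],"claw":0.06},{"dp":[0.126,-0.308,0],"turn":[0,0,0],"claw":0.06},{"dp":[0.144,-0.352,0],"turn":[0,0,0],"claw":0.06}]'
python3 -m pendant '[{"dp":[0,0,-0.02],"turn":[0,0,0],"claw":0.06},{"dp":[0,0,-0.05],"turn":[0,0,0],"claw":0.06},{"dp":[0,0,-0.08],"turn":[0,0,0],"claw":0.06},{"dp":[0,0,-0.1],"turn":[0,0,0],"claw":0.06},{"dp":[0,0,-0.1],"turn":[0,0,0],"claw":0.06},{"dp":[0,0,-0.1],"turn":[0,0,0],"claw":0.06}]'
python3 - <<'E'
from h import *
o=ctrl.get_obs(); print(o)
for n in ('scene','top','wrist'): save(n,n+'1')
crop('top1',300,130,500,280,4,'c1')
E
```

```text
t: 0.95
ee_pos: [338.3, 240.3, 222.7]
orientation: [-0.294, 3.128, 0.0]
ft_force: [0.8, 0.8, 0.9]
width: 59.7
t: 1.75
ee_pos: [482.3, -112.0, 222.7]
orientation: [-0.288, 3.128, 0.0]
ft_force: [1.0, -0.2, 0.3]
width: 59.9
t: 2.35
ee_pos: [482.0, -109.9, 122.8]
orientation: [0.289, -3.128, -0.0]
ft_force: [-0.4, -0.5, -0.1]
width: 59.9
{'t': 2.35, 'qpos': array([-2.48199061e-01,  3.86031908e-01,  1.98411162e+00, -2.57421737e-05,
        7.72235175e-01, -2.00322511e+00]), 'qvel': array([ 0.0009033 , -0.02572014, -0.01601762,  0.00047503,  0.00030635,
       -0.00017509]), 'joint_torque': array([-6.32236199e-02, -4.29409504e+01, -1.87518239e+01, -3.09481728e-02,
        5.67008299e-02,  8.09591875e-04]), 'ee_pos': array([ 482.04830216, -109.8923726 ,  122.76138076]), 'orientation': array([ 2.88938438e-01, -3.12752715e+00, -3.85455469e-04]), 'ft_force': array([-0.41870788, -0.47357216, -0.05071003]), 'moment': array([-0.01069113,  0.04828497,  0.00617626]), 'width': 59.93204872892857}
```

View pics/c1.png

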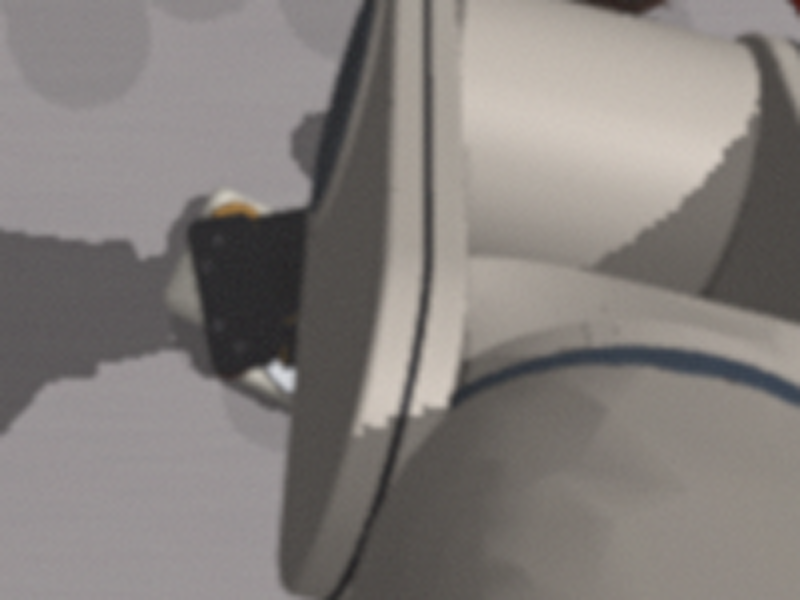

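View pics/wrist1.png

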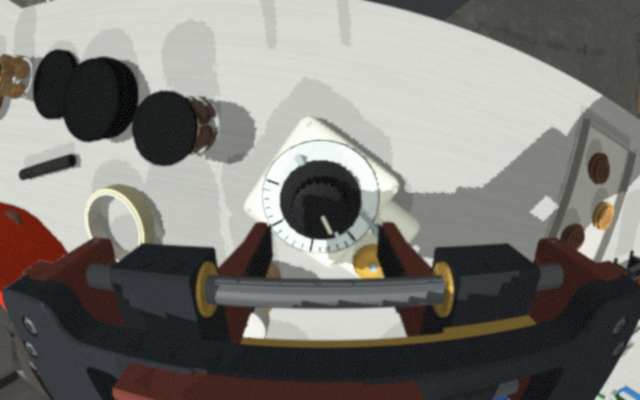

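```bash
cat >> h.py <<'E'
def wproj(fn,p):
    d=np.load('pics/'+fn+'.npz'); f=200/np.tan(np.radians(d['fov_y']/2))
    q=cv2.Rodrigues(d['rotation'])[0].T@(np.array(p)-d['xyz']); q=q*[1,-1,-1]
    h=np.hypot(q[0],q[1]); th=np.arctan2(h,q[2]); return d['cx']+f*th*q[0]/h, d['cy']+f*th*q[1]/h
E
sed "s/proj(fn/wproj(fn/; s/u0,v0,u1,v1=.*/u0,v0,u1,v1=225,100,425,290;s=4/; s/:600//" ov.py > ovw.py; sed -i 's/s=4/s=4/; s/im\[\]/im[:600]/' ovw.py
python3 ovw.py 482 -110.5 -0.46 2 wrist1 w1 0.25,1.745
```

```text
(no output)
```

View pics/w1.png

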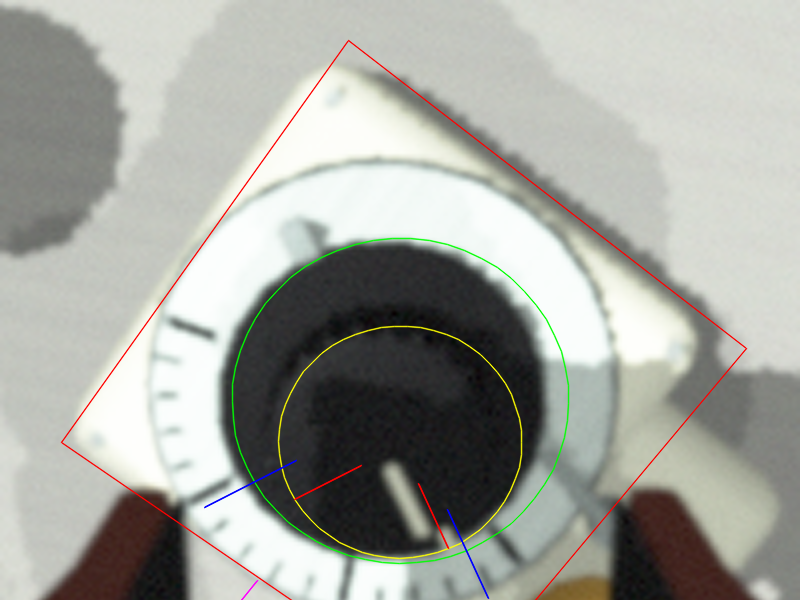

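```bash
python3 - <<'E'
from h import *
d=np.load('pics/wrist1.npz');R=cv2.Rodrigues(d['rotation'])[0];print(d['xyz'],R.round(3))
E
python3 ovw.py 482 -113.5 -0.46 2 wrist1 w2 0.14,1.745
```

```text
[ 416.66913997 -122.5217403   285.66513586] [[-0.183 -0.952 -0.247]
 [ 0.983 -0.177 -0.045]
 [-0.001 -0.251  0.968]]
```

View pics/w2.png

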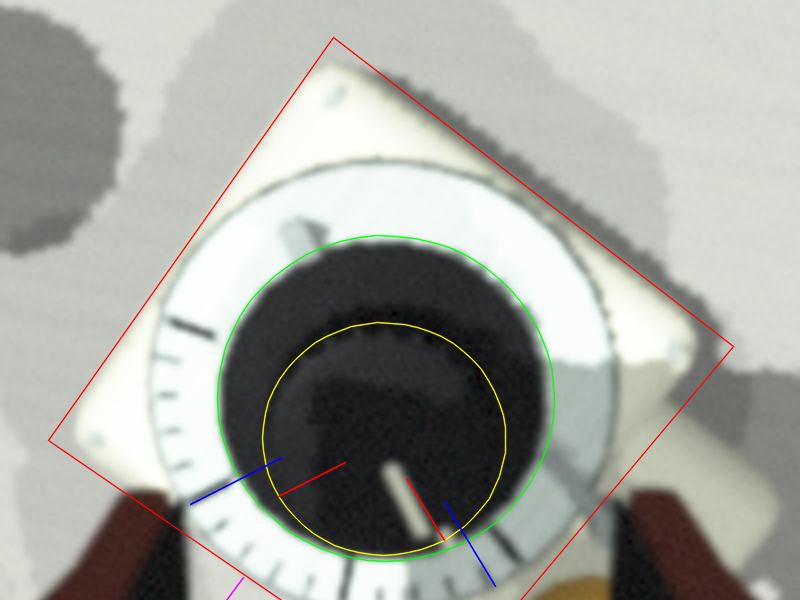

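```bash
python3 -m pendant '[{"dp":[0,-0.0025,-0.02],"turn":[0,0,0],"claw":0.06},{"dp":[0,-0.0025,-0.04],"turn":[0,0,0],"claw":0.06},{"dp":[0,-0.0025,-0.055],"turn":[0,0,0],"claw":0.06},{"dp":[0,-0.0025,-0.065],"turn":[0,0,0],"claw":0.06},{"dp":[0,-0.0025,-0.069],"turn":[0,0,0],"claw":0.06},{"dp":[0,-0.0025,-0.069],"turn":[0,0,0],"claw":0.06}]'
python3 - <<'E'
from h import *
save('wrist','wrist2');crop('wrist2',200,80,440,260,3.3,'w3')
E
```

```text
t: 3.1
ee_pos: [482.3, -112.4, 53.9]
orientation: [-0.289, 3.128, -0.0]
ft_force: [-1.1, -0.4, -0.5]
width: 60.2
```

View pics/w3.png

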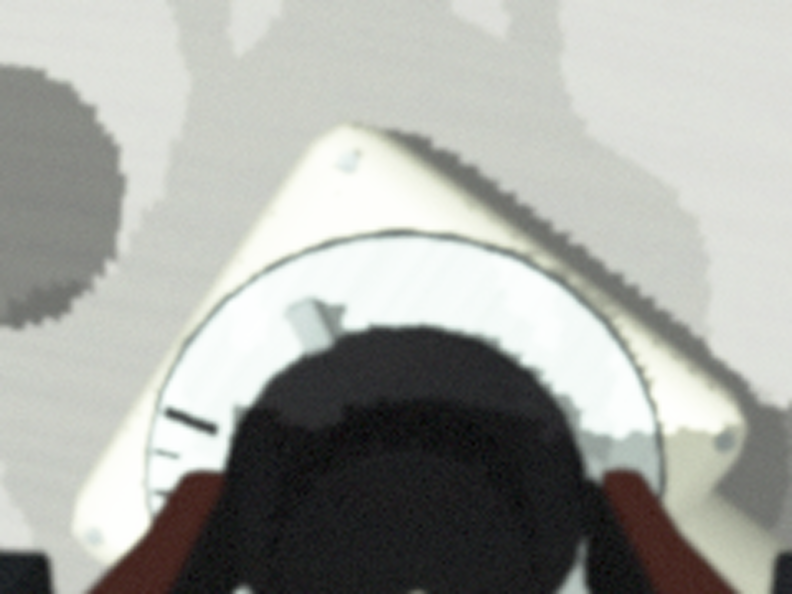

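The fingers straddle the knob evenly, with the inner edges near 228 and 605 and the knob centre near 410. Closing now.

```bash
python3 -m pendant '[{"dp":[0,0,0],"turn":[0,0,0],"claw":0.04},{"dp":[0,0,0],"turn":[0,0,0],"claw":0.03},{"dp":[0,0,0],"turn":[0,0,0],"claw":0.03},{"dp":[0,0,0],"turn":[0,0,0],"claw":0.03},{"dp":[0,0,0],"turn":[0,0,0],"claw":0.03}]'
python3 - <<'E'
from h import *
save('wrist','wrist3');crop('wrist3',200,80,440,260,3.3,'w4');print(ctrl.get_obs())
E
```

```text
t: 3.65
ee_pos: [482.5, -112.6, 53.9]
orientation: [-0.289, 3.127, -0.001]
ft_force: [0.8, -1.1, 1.3]
width: 43.8
{'t': 3.7, 'qpos': array([-2.53244293e-01,  5.12603638e-01,  2.00864016e+00, -1.48329208e-04,
        6.19544447e-01, -2.00812700e+00]), 'qvel': array([ 0.00157476,  0.00234833, -0.0002937 , -0.00255115,  0.00033316,
       -0.00011302]), 'joint_torque': array([ 7.94417728e-01, -4.68139780e+01, -1.41902304e+01,  2.25408543e-01,
        3.72553244e-01, -7.70487590e-03]), 'ee_pos': array([ 482.42094554, -112.5863276 ,   53.87756993]), 'orientation': array([-2.88875989e-01,  3.12755218e+00, -5.54924682e-04]), 'ft_force': array([ 0.97175999, -1.90255739,  0.88609375]), 'moment': array([-0.25906808, -0.10153398, -0.00716788]), 'width': 43.558857792247885}
```

View pics/w4.png

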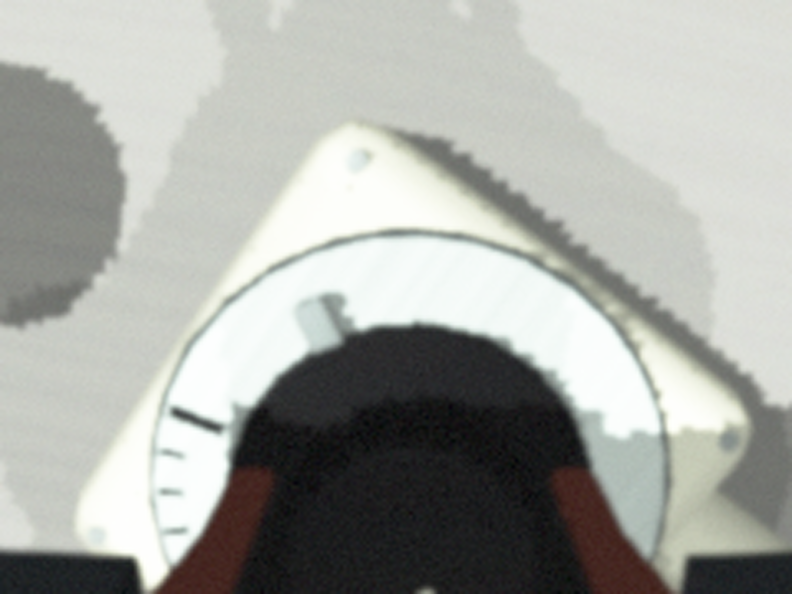

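```bash
for i in 1; do python3 -m pendant '[{"dp":[0,0,-0.0007],"turn":[0,0,0],"claw":0.03},{"dp":[0,0,-0.0007],"turn":[0,0,0],"claw":0.03}]'; done
python3 -m pendant '[{"dp":[0,0,-0.0005],"turn":[0,0,0],"claw":0.03},{"dp":[0,0,-0.0005],"turn":[0,0,0],"claw":0.03}]'
```

```text
t: 3.9
ee_pos: [482.4, -112.6, 53.1]
orientation: [-0.289, 3.128, -0.001]
ft_force: [0.7, -2.0, 2.4]
width: 43.4
t: 4.1
ee_pos: [482.5, -112.7, 52.9]
orientation: [-0.289, 3.128, -0.001]
ft_force: [0.6, -3.4, 6.4]
width: 43.3
```

```bash
python3 -m pendant '[{"dp":[0,0,-0.0003],"turn":[0,0,0],"claw":0.03},{"dp":[0,0,-0.0003],"turn":[0,0,0],"claw":0.03}]'
python3 -m pendant '[{"dp":[0,0,-0.0002],"turn":[0,0,0],"claw":0.03},{"dp":[0,0,-0.0002],"turn":[0,0,0],"claw":0.03}]'
```

```text
t: 4.3
ee_pos: [482.5, -112.8, 52.8]
orientation: [-0.289, 3.127, -0.001]
ft_force: [-1.0, -3.3, 10.0]
width: 43.1
t: 4.5
ee_pos: [482.5, -112.8, 52.7]
orientation: [-0.289, 3.127, -0.001]
ft_force: [-1.7, -3.5, 10.2]
width: 42.9
```

```bash
python3 -m pendant '[{"dp":[0,0,-0.0001],"turn":[0,0,-0.05],"claw":0.03},{"dp":[0,0,-0.0001],"turn":[0,0,-0.1],"claw":0.03},{"dp":[0,0,-0.0001],"turn":[0,0,-0.15],"claw":0.03},{"dp":[0,0,-0.0001],"turn":[0,0,-0.2],"claw":0.03},{"dp":[0,0,-0.0001],"turn":[0,0,-0.2],"claw":0.03}]'
python3 - <<'E'
from h import *
o=ctrl.get_obs();print(o['qpos'][[0,5]],o['moment'],o['ft_force'])
save('wrist','wrist4');crop('wrist4',200,80,440,260,3.3,'w5')
E
```

```text
t: 5.0
ee_pos: [482.5, -112.8, 52.7]
orientation: [0.026, 3.14, -0.001]
ft_force: [-2.2, -4.2, 10.3]
width: 43.7
[-0.25344284 -1.80683726] [-0.58266707  0.32169068  0.01368193] [-2.21498155 -4.24210593 10.31091625]
```

View pics/w5.png

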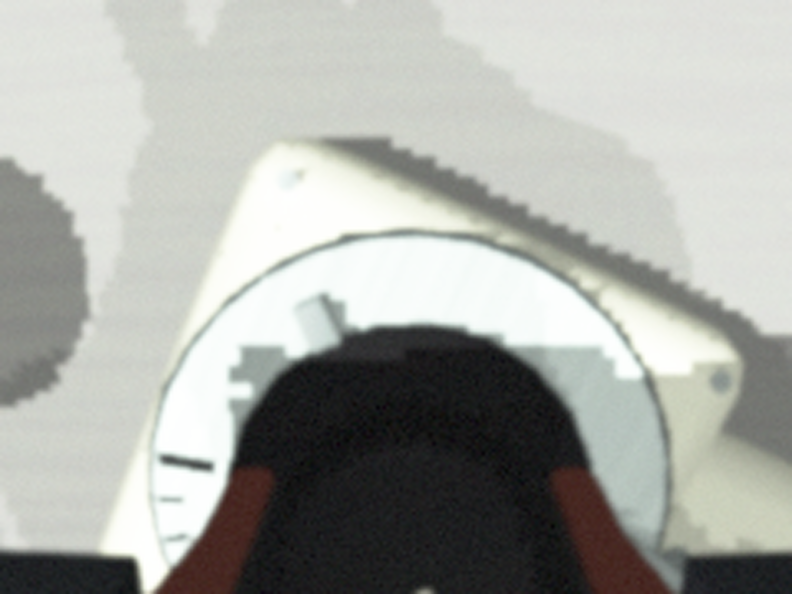

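```bash
python3 -m pendant '[{"dp":[0,0,-0.0001],"turn":[0,0,-0.06],"claw":0.03},{"dp":[0,0,-0.0001],"turn":[0,0,-0.12],"claw":0.03},{"dp":[0,0,-0.0001],"turn":[0,0,-0.18],"claw":0.03},{"dp":[0,0,-0.0001],"turn":[0,0,-0.24],"claw":0.03},{"dp":[0,0,-0.0001],"turn":[0,0,-0.3],"claw":0.03},{"dp":[0,0,-0.0001],"turn":[0,0,-0.36],"claw":0.03},{"dp":[0,0,-0.0001],"turn":[0,0,-0.42],"claw":0.03},{"dp":[0,0,-0.0001],"turn":[0,0,-0.48],"claw":0.03}]'
python3 - <<'E'
from h import *
o=ctrl.get_obs();print(o['qpos'][[0,5]],o['moment'],o['ft_force'])
save('wrist','wrist5');crop('wrist5',200,80,440,260,3.3,'w6')
E
```

```text
t: 5.85
ee_pos: [482.7, -112.9, 52.6]
orientation: [0.773, 3.043, -0.001]
ft_force: [-1.3, -4.0, 13.0]
width: 43.0
[-0.25348564 -1.32586688] [-0.6742094   0.22966152  0.13843639] [-1.33401277 -3.95681562 12.97270309]
```

View pics/w6.png

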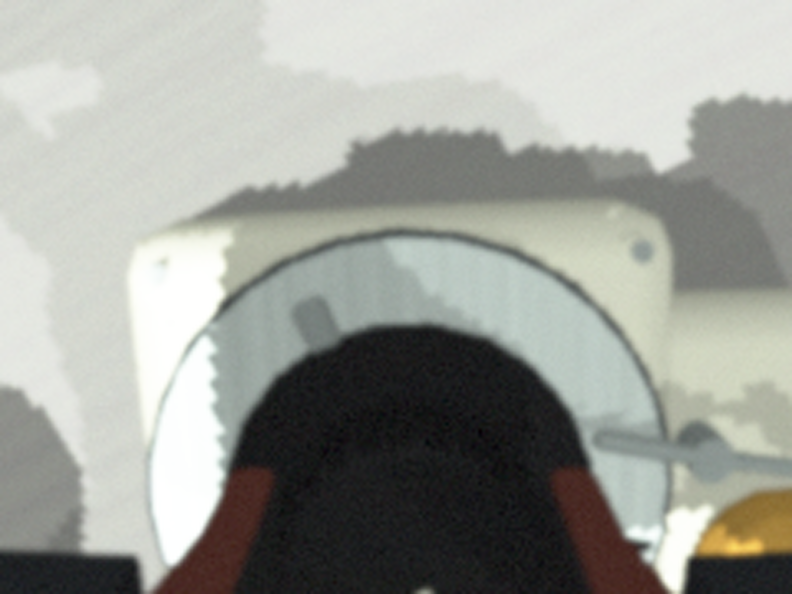

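```bash
python3 -m pendant '[{"dp":[0,0,0],"turn":[0,0,-0.06],"claw":0.03},{"dp":[0,0,0],"turn":[0,0,-0.12],"claw":0.03},{"dp":[0,0,0],"turn":[0,0,-0.18],"claw":0.03},{"dp":[0,0,0],"turn":[0,0,-0.24],"claw":0.03},{"dp":[0,0,0],"turn":[0,0,-0.3],"claw":0.03},{"dp":[0,0,0],"turn":[0,0,-0.36],"claw":0.03},{"dp":[0,0,0],"turn":[0,0,-0.42],"claw":0.03},{"dp":[0,0,0],"turn":[0,0,-0.48],"claw":0.03}]'
python3 - <<'E'
from h import *
o=ctrl.get_obs();print(o['qpos'][[0,5]],o['moment'],o['ft_force'])
E
```

```text
t: 6.7
ee_pos: [482.7, -112.8, 52.6]
orientation: [1.475, 2.772, -0.0]
ft_force: [-1.5, -2.7, 11.9]
width: 43.7
[-0.25339653 -0.84590994] [-0.5798952   0.16675435  0.16843906] [-1.54702644 -2.6951723  11.89029816]
```

```bash
python3 -m pendant '[{"dp":[0,0,0],"turn":[0,0,-0.06],"claw":0.03},{"dp":[0,0,0],"turn":[0,0,-0.12],"claw":0.03},{"dp":[0,0,0],"turn":[0,0,-0.18],"claw":0.03},{"dp":[0,0,0],"turn":[0,0,-0.24],"claw":0.03},{"dp":[0,0,0],"turn":[0,0,-0.3],"claw":0.03},{"dp":[0,0,0],"turn":[0,0,-0.36],"claw":0.03},{"dp":[0,0,0],"turn":[0,0,-0.42],"claw":0.03},{"dp":[0,0,0],"turn":[0,0,-0.48],"claw":0.03}]'
python3 - <<'E'
from h import *
o=ctrl.get_obs();print(o['qpos'][[0,5]],o['moment'],o['ft_force'])
save('wrist','wrist6');crop('wrist6',200,80,440,260,3.3,'w7')
E
```

```text
t: 7.5
ee_pos: [482.7, -112.8, 52.6]
orientation: [2.091, 2.342, 0.001]
ft_force: [-1.9, -3.5, 11.6]
width: 43.6
[-0.25338564 -0.36590493] [-0.67214648  0.16975663  0.19963963] [-1.90887293 -3.52165211 11.5692011 ]
```

View pics/w7.png

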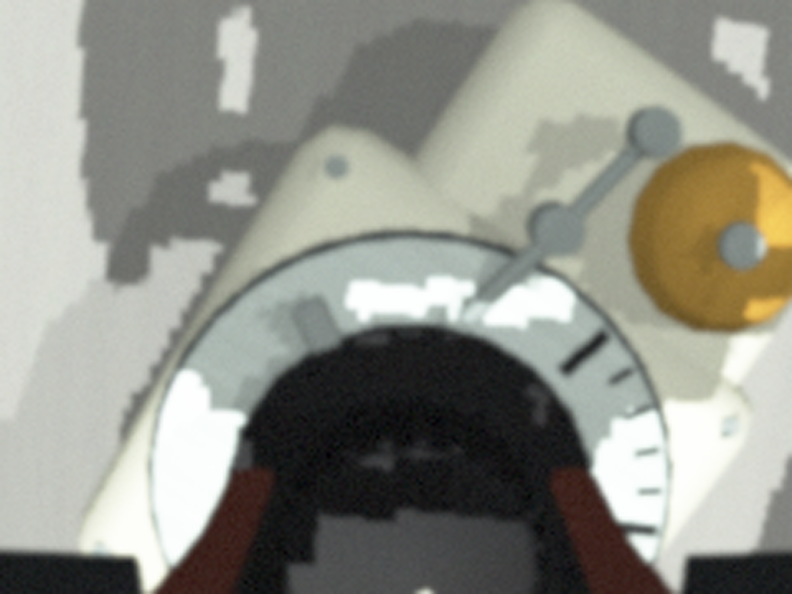

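The lug at (315,325) is approaching the hammer tail at (470,312), and the hammer head at (655,130) still rests against the bell.

```bash
python3 -m pendant '[{"dp":[0,0,0],"turn":[0,0,-0.06],"claw":0.03},{"dp":[0,0,0],"turn":[0,0,-0.12],"claw":0.03},{"dp":[0,0,0],"turn":[0,0,-0.18],"claw":0.03},{"dp":[0,0,0],"turn":[0,0,-0.24],"claw":0.03},{"dp":[0,0,0],"turn":[0,0,-0.3],"claw":0.03},{"dp":[0,0,0],"turn":[0,0,-0.36],"claw":0.03},{"dp":[0,0,0],"turn":[0,0,-0.42],"claw":0.03},{"dp":[0,0,0],"turn":[0,0,-0.48],"claw":0.03}]'
python3 -m pendant '[{"dp":[0,0,0],"turn":[0,0,-0.04],"claw":0.03},{"dp":[0,0,0],"turn":[0,0,-0.08],"claw":0.03},{"dp":[0,0,0],"turn":[0,0,-0.12],"claw":0.03},{"dp":[0,0,0],"turn":[0,0,-0.16],"claw":0.03},{"dp":[0,0,0],"turn":[0,0,-0.2],"claw":0.03},{"dp":[0,0,0],"turn":[0,0,-0.24],"claw":0.03},{"dp":[0,0,0],"turn":[0,0,-0.24],"claw":0.03}]'
python3 - <<'E'
from h import *
o=ctrl.get_obs();print(o['qpos'][[0,5]],o['moment'],o['ft_force'])
save('wrist','wrist7');crop('wrist7',200,80,440,260,3.3,'w8')
E
```

```text
t: 8.35
ee_pos: [482.7, -112.9, 52.6]
orientation: [2.588, 1.778, 0.001]
ft_force: [-1.1, -3.6, 11.2]
width: 43.4
t: 9.05
ee_pos: [482.5, -112.6, 52.6]
orientation: [2.782, 1.458, 0.001]
ft_force: [-1.6, -2.0, 12.0]
width: 43.6
[-0.25315711  0.35269477] [-0.59683527  0.23308425  0.0909311 ] [-1.60692332 -2.01986266 11.99003653]
```

View pics/w8.png

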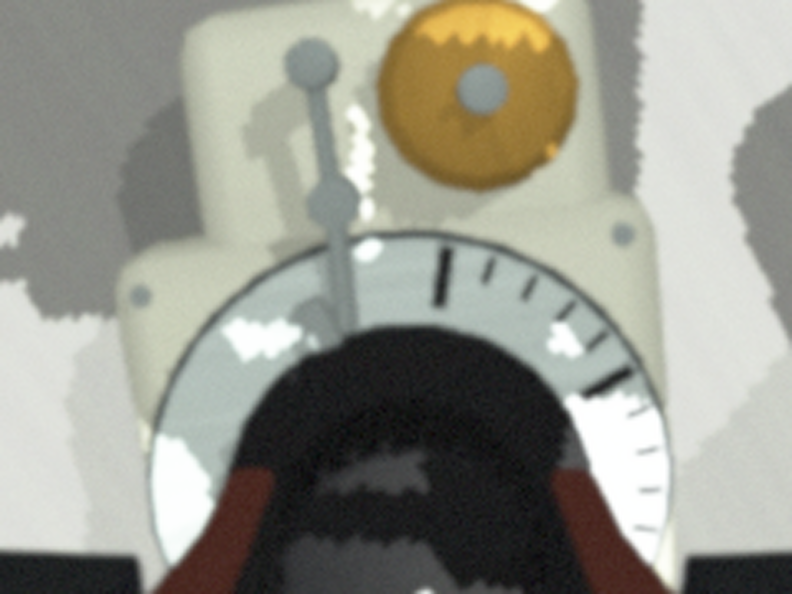

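```bash
python3 -m pendant '[{"dp":[0,0,0],"turn":[0,0,-0.03],"claw":0.03},{"dp":[0,0,0],"turn":[0,0,-0.06],"claw":0.03},{"dp":[0,0,0],"turn":[0,0,-0.09],"claw":0.03},{"dp":[0,0,0],"turn":[0,0,-0.09],"claw":0.03}]'
python3 -c "
from h import *
print(ctrl.get_obs()['moment'])"
python3 -m pendant '[{"dp":[0,0,0],"turn":[0,0,-0.03],"claw":0.03},{"dp":[0,0,0],"turn":[0,0,-0.06],"claw":0.03},{"dp":[0,0,0],"turn":[0,0,-0.07],"claw":0.03},{"dp":[0,0,0],"turn":[0,0,-0.07],"claw":0.03},{"dp":[0,0,0],"turn":[0,0,-0.07],"claw":0.03}]'
python3 - <<'E'
from h import *
o=ctrl.get_obs();print(o['qpos'][[0,5]],o['moment'],o['ft_force'])
save('wrist','wrist8');crop('wrist8',200,80,440,260,3.3,'w9')
E
```

```text
t: 9.5
ee_pos: [482.5, -112.7, 52.6]
orientation: [2.844, 1.332, 0.001]
ft_force: [-2.1, -2.9, 10.9]
width: 43.3
[-0.68614681  0.28230041  0.10903988]
t: 10.0
ee_pos: [482.5, -112.7, 52.6]
orientation: [2.889, 1.232, 0.001]
ft_force: [-1.8, -2.3, 12.8]
width: 43.4
[-0.25322931  0.51158128] [-0.64251008  0.26500089  0.17512064] [-1.7979384  -2.30141069 12.83889943]
```

View pics/w9.png

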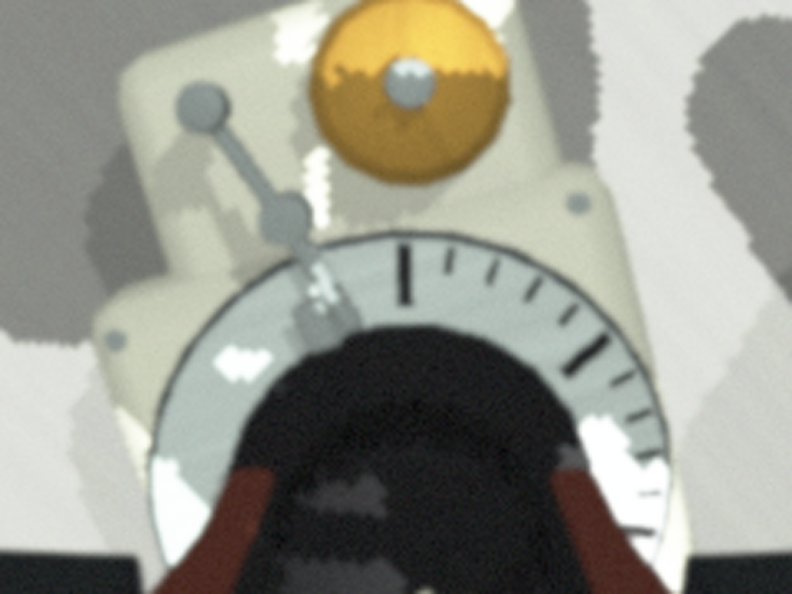

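```bash
cat >> h.py <<'E'
def wray(fn,u,v,z):
    d=np.load('pics/'+fn+'.npz'); f=200/np.tan(np.radians(d['fov_y']/2))
    a,b=u-d['cx'],v-d['cy'];r=np.hypot(a,b);t=r/f
    q=np.array([a/r*np.sin(t),-b/r*np.sin(t),-np.cos(t)])
    w=cv2.Rodrigues(d['rotation'])[0]@q;c=d['xyz'];return c+w*(z-c[2])/w[2]
def wc(fn,x,y,z): return wray(fn,200+(x-1.15)/3.3,80+(y-1.15)/3.3,z)
E
python3 - <<'E'
from h import *
for fn,h,p,b,z,L,c in (('wrist6',(655,130),(555,230),(742,245),(585,352),(315,325),None),('wrist7',(311,62),(333,200),(482,90),(442,276),(320,320),None),('wrist8',(203,105),(285,215),(410,83),(405,275),(315,325),None)):
    H,P,B,Z=wc(fn,*h,44),wc(fn,*p,44),wc(fn,*b,48),wc(fn,*z,40)
    d=H-P; A=np.array([482.5,-112.8])
    az=lambda q:np.degrees(np.arctan2(q[1],q[0]))
    L=wc(fn,*L,42)
    print(fn,'hammer',H.round(1),P.round(1),'bell',B.round(1),'zero',Z.round(1),'az ham',az(d),'bell az',az(B[:2]-P[:2]),'zero az',az(Z[:2]-A),'lug az',az(L[:2]-A))
E
```

```text
wrist6 hammer [516.4 -40.7  44. ] [501.6 -59.9  44. ] bell [533.4 -57.7  48. ] zero [510.6 -81.   40. ] az ham 52.383110130100484 bell az 3.932022835160205 zero az 48.57234800433645 lug az 121.66998776627999
wrist7 hammer [514.3 -38.5  44. ] [504.  -59.6  44. ] bell [534.5 -58.5  48. ] zero [511.4 -81.1  40. ] az ham 63.86998800947296 bell az 2.048098883445471 zero az 47.603234166780766 lug az 78.76575942145776
wrist8 hammer [507.8 -36.6  44. ] [504.6 -59.7  44. ] bell [534.8 -58.5  48. ] zero [511.6 -81.5  40. ] az ham 82.0230454390213 bell az 2.269246559679023 zero az 47.15362828444447 lug az 71.49807437187388
```

Measured hammer swing is about 0.52 rad, so it is cocked, and the dial is at about 2.76. Turning back by about 1.02 rad.

```bash
python3 -m pendant '[{"dp":[0,0,0],"turn":[0,0,0.06],"claw":0.03},{"dp":[0,0,0],"turn":[0,0,0.12],"claw":0.03},{"dp":[0,0,0],"turn":[0,0,0.18],"claw":0.03},{"dp":[0,0,0],"turn":[0,0,0.24],"claw":0.03},{"dp":[0,0,0],"turn":[0,0,0.3],"claw":0.03},{"dp":[0,0,0],"turn":[0,0,0.36],"claw":0.03},{"dp":[0,0,0],"turn":[0,0,0.42],"claw":0.03},{"dp":[0,0,0],"turn":[0,0,0.48],"claw":0.03}]'
python3 -m pendant '[{"dp":[0,0,0],"turn":[0,0,0.07],"claw":0.03},{"dp":[0,0,0],"turn":[0,0,0.14],"claw":0.03},{"dp":[0,0,0],"turn":[0,0,0.21],"claw":0.03},{"dp":[0,0,0],"turn":[0,0,0.28],"claw":0.03},{"dp":[0,0,0],"turn":[0,0,0.35],"claw":0.03},{"dp":[0,0,0],"turn":[0,0,0.43],"claw":0.03},{"dp":[0,0,0],"turn":[0,0,0.5],"claw":0.03},{"dp":[0,0,0],"turn":[0,0,0.54],"claw":0.03}]'
python3 - <<'E'
from h import *
o=ctrl.get_obs();print(o['qpos'][[0,5]],o['moment'],o['ft_force'])
save('wrist','wrist9');crop('wrist9',200,80,440,260,3.3,'w10')
E
```

```text
t: 10.85
ee_pos: [482.6, -112.6, 52.6]
orientation: [2.512, 1.886, 0.001]
ft_force: [-2.1, -0.8, 11.7]
width: 43.3
t: 11.65
ee_pos: [482.6, -112.5, 52.6]
orientation: [1.918, 2.487, 0.001]
ft_force: [-1.2, -0.0, 12.6]
width: 43.4
[-0.253105   -0.51038461] [-0.18801979  0.154272   -0.16509883] [-1.21607545e+00 -9.60459268e-03  1.26259254e+01]
```

View pics/w10.png

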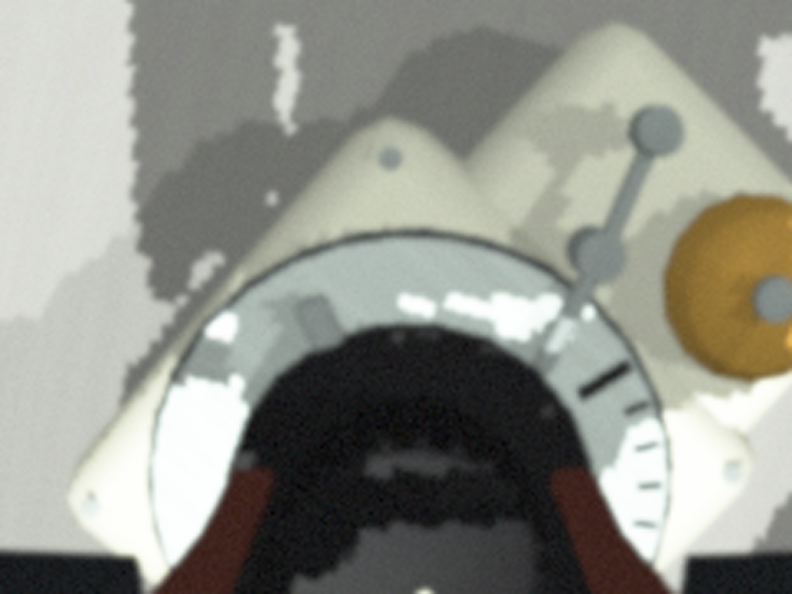

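```bash
python3 -m pendant '[{"dp":[0,0,0.0008],"turn":[0,0,0],"claw":0.03},{"dp":[0,0,0.0008],"turn":[0,0,0],"claw":0.06},{"dp":[0,0,0.0008],"turn":[0,0,0],"claw":0.06},{"dp":[0,0,0.0008],"turn":[0,0,0],"claw":0.06},{"dp":[0,0,0.0008],"turn":[0,0,0],"claw":0.06},{"dp":[0,0,0.0008],"turn":[0,0,0],"claw":0.06}]'
python3 -m pendant '[{"dp":[0,0,0.015],"turn":[0,0,0],"claw":0.06},{"dp":[0,0,0.04],"turn":[0,0,0],"claw":0.06},{"dp":[0,0,0.08],"turn":[0,0,0],"claw":0.06},{"dp":[0,0,0.12],"turn":[0,0,0],"claw":0.06},{"dp":[0,0,0.12],"turn":[0,0,0],"claw":0.06}]'
python3 -m pendant '[{"dp":[0,0.04,0.02],"turn":[0,0,0],"claw":0.06},{"dp":[0,0.085,0.04],"turn":[0,0,0],"claw":0.06},{"dp":[0,0.13,0.05],"turn":[0,0,0],"claw":0.06},{"dp":[0,0.175,0.05],"turn":[0,0,0],"claw":0.06},{"dp":[0,0.22,0.05],"turn":[0,0,0],"claw":0.06},{"dp":[0,0.26,0.05],"turn":[0,0,0],"claw":0.06},{"dp":[0,0.3,0.05],"turn":[0,0,0],"claw":0.06},{"dp":[0,0.3,0.05],"turn":[0,0,0],"claw":0.06}]'
python3 - <<'E'
from h import *
print(ctrl.get_obs()['ft_force'])
save('top','top2')
crop('top2',335,140,475,260,5.5,'c2')
E
python3 ov.py 482 -112 -0.475 2 top2 o3 1.625,1.865
```

```text
t: 12.3
ee_pos: [481.9, -112.3, 52.4]
orientation: [-1.921, -2.486, 0.0]
ft_force: [-0.9, -0.3, -0.5]
width: 60.1
t: 12.8
ee_pos: [485.2, -113.2, 177.2]
orientation: [1.916, 2.479, 0.005]
ft_force: [0.6, 0.3, -0.4]
width: 59.8
t: 13.6
ee_pos: [481.7, 191.3, 221.7]
orientation: [-1.915, -2.489, -0.0]
ft_force: [-0.2, -0.4, -0.0]
width: 59.8
[-0.19009794 -0.36841502 -0.04684256]
```

View pics/c2.png

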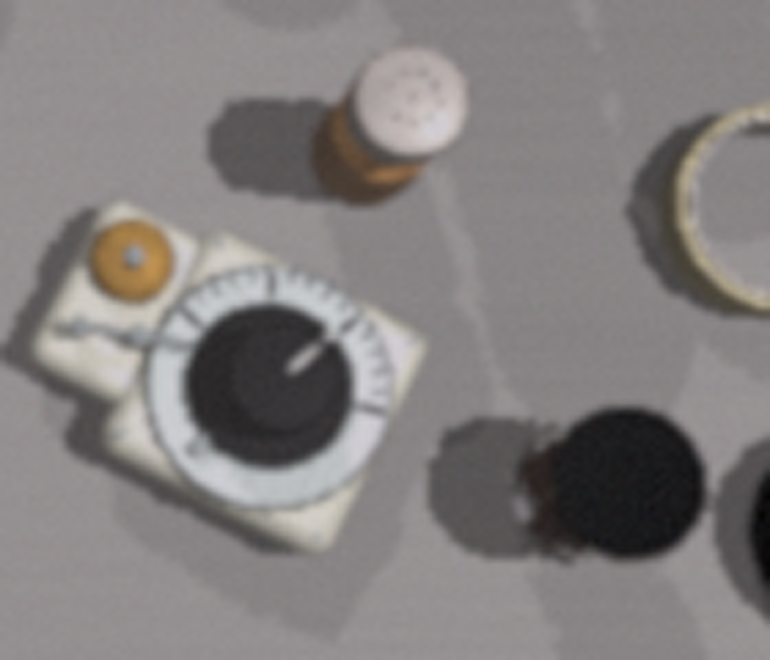

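View pics/o3.png

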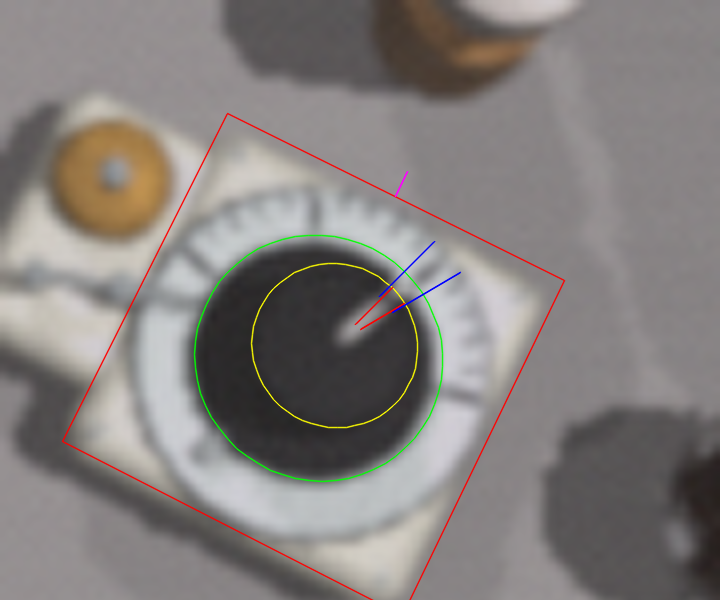

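```bash
python3 -m pendant '[{"dp":[0,-0.04,0],"turn":[0,0,0],"claw":0.06},{"dp":[0,-0.08,0],"turn":[0,0,0],"claw":0.06},{"dp":[0,-0.12,0],"turn":[0,0,0],"claw":0.06},{"dp":[0,-0.16,0],"turn":[0,0,0],"claw":0.06},{"dp":[0,-0.2,0],"turn":[0,0,0],"claw":0.06},{"dp":[0,-0.24,0],"turn":[0,0,0],"claw":0.06},{"dp":[0,-0.28,0],"turn":[0,0,0],"claw":0.06},{"dp":[0,-0.28,0],"turn":[0,0,0],"claw":0.06}]'
python3 - <<'E'
from h import *
save('wrist','wrist10')
E
```

```text
t: 14.45
ee_pos: [481.1, -97.1, 222.0]
orientation: [1.928, 2.481, -0.002]
ft_force: [-0.5, 0.3, 0.2]
width: 60.1
```

View pics/wrist10.png

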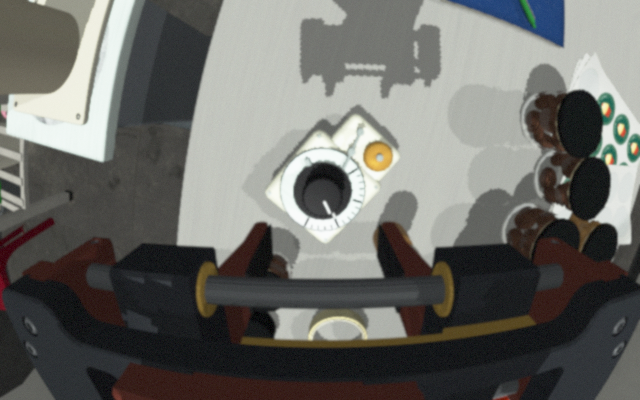

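```bash
sed -i 's/u0,v0,u1,v1=.*/u0,v0,u1,v1=260,110,400,250;s=5/;s/im\[:600\]/im/' ovw.py
python3 ovw.py 482.5 -112.7 -0.475 2 wrist10 w11 1.745; python3 -c "
from h import *
crop('wrist10',280,130,380,230,6,'w12')"
```

```text
(no output)
```

View pics/w12.png

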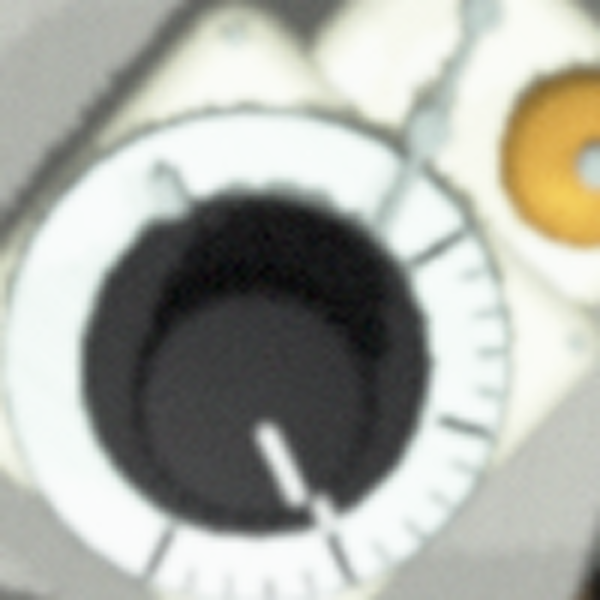

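```bash
python3 -c "
import cv2;i=cv2.imread('pics/w11.png');print(i.shape);cv2.imwrite('pics/w13.png',i[100:700])"
```

```text
(700, 700, 3)
```

View pics/w13.png

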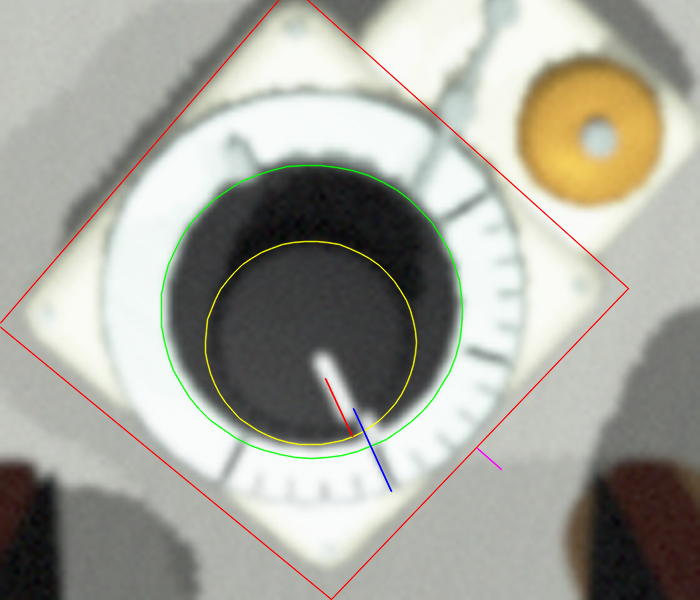

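The white line lands on the third long mark, at (340,555) in the crop, and the hammer head is clear of the bell. The jar and shaker haven't moved. Handing in.

```bash
python3 -c "
from h import *
print(ctrl.get_obs()['t']);ctrl.close_job()"
```

```text
14.5
the job is handed in; nothing more can be done
```

I wound the timer past the last mark until the bell hammer was cocked, turned it back to ten minutes, and handed the job in at 14.5 s. No verdict was reported.

- **Pressing and turning:** I gripped the knob and pressed it home; the force readings between moves were about 10–13 N while turning. I wound the dial to about 2.76–2.78 rad. There the hammer had swung about 0.52 rad, measured in the wrist camera. I then turned back 1.02 rad, let go and moved clear.
- **Final checks:** The white line falls on the ten-minute mark, and the wrist camera puts it within a few hundredths of a radian. The coarser top camera suggested it might be up to 0.06 rad past; the tolerance is 0.12. The hammer is away from the bell.
- **Timer and surroundings:** The case turned by about 1.4 degrees at most and shifted about 1–2 mm. The jar and shaker look unmoved in the before-and-after pictures. I did not compare the tray, but the arm only passed well above it. The robot was touching nothing.
- **Disagreement:** The top and wrist cameras differed by about 2–3 mm on where the knob was. I used the wrist camera, and the fingers closed evenly on the knob.

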